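# Unlock the rolling stacks

### The job

Unlock the rolling archive stacks at their lock station: first push the bar-shaped lock knob right in against its spring, then, keeping it in, turn it clockwise (seen from above) past its safety stop to the end of its travel, let it spring back out and let go. Do not turn the round light knob on the other station.

Things in the scene. Friction and masses are not known exactly. Their poses are not given: they have to be found in the camera images.
- lock_grip (a point): grip point of the lock knob, on its turning axis, 104 mm above the table while the knob is out; moves with it. The knob: a black bar 46 mm long, 16 wide, 36 tall on a round skirt 50 mm across, 6 thick. The point is 24 mm above the skirt's top, 12 below the bar's top. x runs along the bar to its end with the white pointer line, z up. At rest the skirt's underside is 14 mm above its box.
- lock_unit: fixed grey box of the lock station, 130 mm (x) by 110 (y), 60 tall, origin under its centre, on either side and turned up to 0.4 rad. The lock knob stands at its centre. On its top a black square marks locked (towards its +x), a black dot released, 1.3 rad clockwise of it.
- lock_turn (a joint): turn of the lock knob, rad: 0 at the locked mark, growing clockwise from above, end of travel 1.45; starts at 0 to 0.15. With the knob out a hidden stop blocks it at about 0.5, and keeps it above 0.95 once past; pushed in more than 6 mm it passes. Let go in between, it stays caught, pushed in. Light friction (0.08 N m); it stays where it is left.
- lock_push (a joint): how far the lock knob is pushed in, m: 0 out, 0.012 fully in. The spring takes about 7 N at the start and 15 N fully in, and pushes the knob back out when it is let go.
- light_pointer (a point): tip of the white pointer line on the round light knob, a bystander: black, ridged, 38 mm in diameter, its top 94 mm above the table, at the centre of a like grey box (130 x 110 x 60 mm) beside the lock's. The point lies 16 mm from that knob's axis, its x pointing outward from the axis. It turns easily and does not push in.
There are look-alikes about, which are no part of the job. What is shaped like the lock_unit but orange or pink is not meant.

How it is judged (in metres and radians):
On the way, in this order (a step that is already met when the one before it is completed fails the run):
1. the lock knob is pushed in by more than 6 mm before it is turned (still under 0.42 rad) (value of joint lock_push above 0.006 m and value of joint lock_turn below 0.42 rad), for 0.1 s.
2. the lock knob is turned past its safety stop (value of joint lock_turn above 1 rad), for 0.05 s.
At the end, for the whole second after the job is handed in: the lock knob stands turned more than 1.1 rad clockwise from its locked mark (released mark at 1.3, end of travel at 1.45) and is sprung back out to within 2 mm (value of joint lock_turn above 1.1 rad and value of joint lock_push below 0.002 m); the robot touches nothing.
It fails at once if the round light knob is turned (its pointer moves more than 5 mm, about 0.3 rad) (distance of light_pointer from where it was at the start of the episode above 0.005 m).
It also fails if it takes over 32 s, if anything falls off the work surface, if the arm or the gripper's body presses on something with over 40 N, if the wrist force passes 120 N, or if a joint passes its speed limit or range.

### The arm

A 6-joint arm with a two-finger parallel gripper is mounted at the origin on the work surface. World frame = base frame: x ahead of the robot, y to its left, z up, the work surface at z = 0. Lengths are in mm, angles in degrees, forces in N, time in s.
With the tool pointing down it reaches from about 350 to 850 mm from the base axis. Payload 8.1 kg.
Tool frame: the origin (TCP) lies midway between the tips of the shut fingers; the grasp point (between the pads) lies 19 mm behind it (r.pinch_z is the distance from the TCP to the grasp point, in mm); z points along the fingers, y is the line along which they close (so a half turn about z gives the same grasp; the last joint's range is limited). The gripper opens to 85 mm and grips with 20 to 120 N. Pads are 22 mm wide; open, the fingers measure 114 mm over their backs; the gripper's body (76 mm by 85 mm) begins 54 mm behind the grasp point. The pads swing forward as they close: fully open they stand 13 mm farther back than shut.
Start: joints at [-69.752, 7.471, 85.268, -0, 87.261, -4.893], TCP at [254.932, -543.153, 231.292] pointing down, gripper open.
Joint ranges: [-169.43, 169.43], [-51.17, 129.36], [1.28, 143.12], [-76.62, 256.62], [0, 156.53], [-152.29, 152.29]. Speed limits (degrees/s): [136.94, 136.94, 159.86, 180, 180, 180].

### API

Orientations are given as [roll, pitch, yaw] about the fixed x, y, z axes, in that order (R = Rz(yaw) Ry(pitch) Rx(roll)).
In Python, from bench import sensors, optics, job, r gives the robot as it stands.
- The arm moves only by the tool play_rows, never from a script. Its argument "motion" is a list that holds one entry, the list of rows, each a list of 6 numbers: the shift along the tool's x, y, z in cm, then the turn, a rotation vector about the tool's x, y, z in degrees. In form: [[[x, y, z, ax, ay, az], ...]]. A call has 1 to 5 rows; each row is the pose to reach, as a shift and turn from the pose commanded when the call began, along the tool's axes at that moment; what a row does not reach only later rows make up. A row lasts 1/10 s, in which the tool goes at most 50 mm and 8.59 degrees, less where a joint would pass 70% of its speed; a pose out of reach is approached as far as the arm can. A call with a gripper value outside its range is refused whole. "jaw" is the opening, from 0 (shut) to 1 (fully open), set as the call begins (left out, the last holds). The fingers move at their own pace and stop on an object; "squeeze" is the grip in N (left out, the last holds). Time passes only in rows, so rows that repeat a pose let the fingers close. It gives the time, the measured TCP pose, the force, the opening and the grip force at its end, in the units of the state.
- sensors.sense(): the state, without advancing time (a new reading comes with each control period).
- optics.snapshot(name): name is "scene" or "side" or "wrist"; returns a dict with "pixels" (420x560x3 uint8, red, green, blue), "mtx" (3x3 intrinsics, pixels), "R" (3x3) and "t" (3): a world point X has camera coordinates R X + t; the wrist camera has in their place "T_tool_cam" (4x4, takes a point from camera to tool coordinates, whose origin is the TCP and whose axes are the flange's). Camera axes: x right, y down, z forward; pixel columns grow to the right and rows downward; lengths in mm; the calibration is good to about 2 mm. A picture is of the moment at which its call begins: read the wrist's pose just before it. There is no depth.
- job.hand_in(): hands the job in; it is judged then, once.
The state is a dict: "time": time; "joint_pos": joint angles; "qd": joint speeds; "joint_efforts": joint torques, N m; "tool_pos": TCP position; "tcp_rot": TCP orientation; "ft_force": force on the tool from outside, world axes, zero at the start; "wrist_torque": the same for the moment, N m; "finger_gap": finger opening in mm; "grip_force": force on a finger pad.
Only numpy, scipy, OpenCV 4.12 (cv2) and the standard library are available. Lean on these libraries where they do the work, as an engineer would, in place of code of your own. Each camera call takes 0.05 s, during which the arm holds its last target. There are 200 camera calls.

## Working session

There is one attempt and no reset: what is moved stays moved. The work goes in short steps, Python scripts to look and compute and a tool call to move; the robot and the scene stay as the last step left them, time stands still between calls to the robot, and variables do not carry over. Pictures are saved under pics/ and viewed, at most 10 in all, crops included, and the job is handed in when it is done.

Besides the shell and the picture viewer there is one more tool, called after "Call:" as name(argument=value, ...) on one line, values as JSON. play_rows: Moves the arm, as the interface text tells. Its arguments: {"type":"object","properties":{"motion":{"type":"array","items":{"type":"array","items":{"type":"array","items":{"type":"number"}}}},"jaw":{"type":"number"},"squeeze":{"type":"number"}},"required":["motion"]}

```bash
mkdir -p pics; python3 - <<'E'
from bench import sensors, optics, job, r
import cv2,pickle
s=sensors.sense();print(s['time'],s['tool_pos'],s['tcp_rot'],s['finger_gap'],r.pinch_z)
for n in ('scene','side'):
    d=optics.snapshot(n);pickle.dump(d,open(n+'.pkl','wb'));cv2.imwrite(f'pics/{n}.png',d['pixels'][...,::-1])
    print(n,-d['R'].T@d['t'])
E
```

```text
0.0 [ 254.73143154 -542.61149703  230.21935859] [-1.79891542e+02 -8.90002974e-03  2.51418367e+01] 85.74501498909993 18.700000000000003
scene [657.67405143 354.53156654 612.76032598]
side [ 380.80181927 -454.47954004  569.66331906]
```

View pics/scene.png

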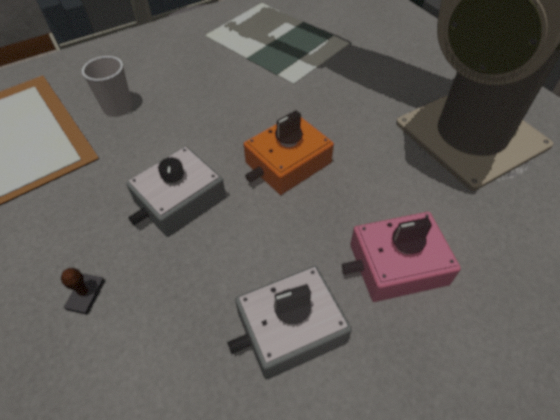

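View pics/side.png

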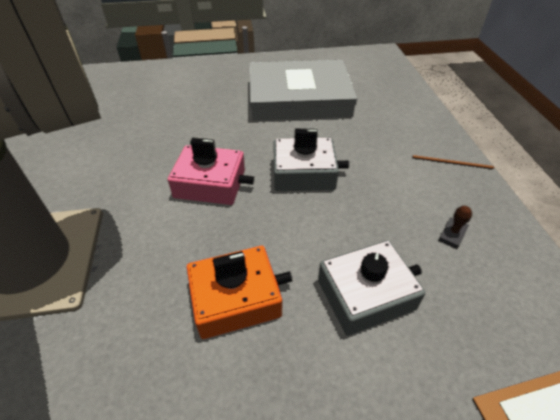

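Scene candidates by pixel: grey box with bar knob (293,300), orange look-alike (289,130), pink look-alike (408,235), and grey box with round light knob (171,170). In the side view they are at grey bar (305,142), orange (231,268), pink (204,152) and round (375,266). I choose the grey box with the bar knob and check it in a close crop.

```bash
python3 - <<'E'
import cv2,numpy as np
a=cv2.imread('pics/scene.png')[255:380,220:360];b=cv2.imread('pics/side.png')[115:205,260:360]
a=cv2.resize(a,None,fx=3.2,fy=3.2,interpolation=3)
b=cv2.resize(b,None,fx=3.5,fy=3.5,interpolation=3)
c=np.zeros((400,448+350,3),np.uint8);c[:,:448]=a;c[:b.shape[0],448:]=b
cv2.imwrite('pics/crop.png',np.clip(c*1.4,0,255))
E
```

```text
[ WARN:0@0.022] global loadsave.cpp:1063 imwrite_ Unsupported depth image for selected encoder is fallbacked to CV_8U.
```

View pics/crop.png

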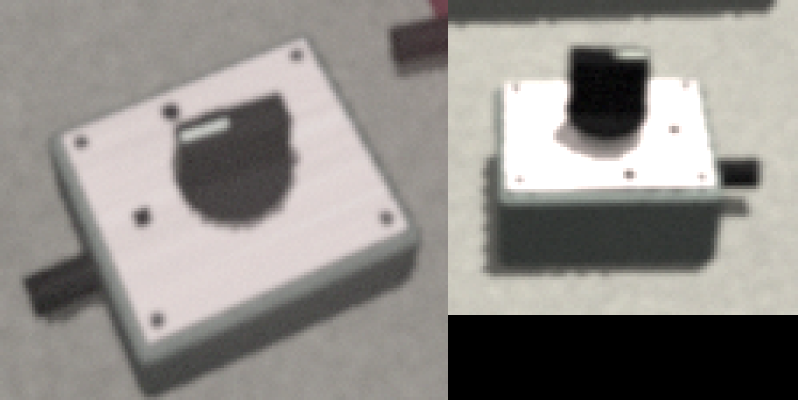

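The crop shows the grey box with the black bar knob. The white line is at scene crop (180–229,128), the marks at (142,217) and (170,112), and the screws at the four corners. I'll turn these into positions from both views.

```bash
cat > h.py <<'E'
import numpy as np,pickle
def ray(d,px,z):
    px=np.atleast_2d(px);R,t=np.array(d['R']),np.array(d['t'])
    v=np.c_[px,np.ones(len(px))]@np.linalg.inv(d['mtx']).T@R
    c=-R.T@t
    return c+v*((z-c[2])/v[:,2])[:,None]
E
python3 - <<'E'
from h import *
np.set_printoptions(precision=1,suppress=True)
for n,f,sc,m,w in (('scene',lambda p:np.array(p)/3.2+[220,255],[(80,142),(297,55),(386,217),(157,320)],[(142,217),(170,112)],[(180,136),(229,124)]),
  ('side',lambda p:(np.array(p)-[448,0])/3.5+[260,115],[(516,88),(687,85),(701,177),(519,179)],[(674,129),(629,174)],[(648,56),(613,56)])):
    d=pickle.load(open(n+'.pkl','rb'))
    s=ray(d,f(sc),60)[:,:2];m=ray(d,f(m),60)[:,:2];w=ray(d,f(w),116)[:,:2];c=s.mean(0)
    print(n,'c',c,'sides',[np.linalg.norm(s[i]-s[i-1]) for i in range(4)])
    print(' edge ang',[np.degrees(np.arctan2(*(s[i]-s[i-1])[::-1])) for i in range(4)])
    for q in m: print(' mark',q,np.linalg.norm(q-c),np.degrees(np.arctan2(*(q-c)[::-1])))
    print(' white',w,np.degrees(np.arctan2(*(w[0]-w[1])[::-1])),w[0]-c)
E
```

```text
scene c [523.2 156.2] sides [np.float64(83.95908296228522), np.float64(104.48214174898249), np.float64(82.917591904836), np.float64(103.93674079575923)]
 edge ang [np.float64(-96.80346697432834), np.float64(172.77314463360452), np.float64(82.82138675869905), np.float64(-6.653964783631747)]
 mark [563.7 151.4] 40.840211845457375 -6.815607801742948
 mark [529.4 116.1] 40.61110159287577 -81.20195675099434
 white [[544.2 151. ]
 [525.2 156.6]] -16.179296244404096 [21.1 -5.2]
side c [523.3 155.6] sides [np.float64(84.35290736724727), np.float64(105.24219078688549), np.float64(85.62986955101309), np.float64(104.03731070167508)]
 edge ang [np.float64(82.7068129702778), np.float64(-7.002142750279893), np.float64(-98.10023411619545), np.float64(172.30264850087394)]
 mark [563.6 150.9] 40.63573450136042 -6.572451001652233
 mark [529.  115.3] 40.740946644647856 -81.96549816234867
 white [[543.7 149.5]
 [524.3 152.4]] -8.62926762067552 [20.4 -6.1]
```

Call:
play_rows(motion=[[[2.7,-2.6,0.1,0,0,-7.1],[5.4,-5.2,0.3,0,0,-14.2],[8.1,-7.8,0.4,0,0,-21.3],[10.8,-10.4,0.6,0,0,-28.4],[13.5,-13.0,0.7,0,0,-35.5]]], jaw=1)

```text
time: 0.6
tool_pos: [322.0, -366.5, 223.6]
tcp_rot: [-180.0, -0.0, 60.9]
ft_force: [0.8, -0.1, 0.2]
finger_gap: 85.3
grip_force: 0.0
```

Call:
play_rows(motion=[[[3.7,-0.5,0.1,0,0,-7.1],[7.4,-1.1,0.3,0,0,-14.2],[11.1,-1.6,0.4,0,0,-21.3],[14.8,-2.2,0.6,0,0,-28.4],[18.5,-2.7,0.7,0,0,-35.5]]])

```text
time: 1.1
tool_pos: [389.0, -192.0, 216.8]
tcp_rot: [-180.0, -0.0, 96.4]
ft_force: [1.3, 0.5, -0.6]
finger_gap: 85.7
grip_force: 0.0
```

Call:
play_rows(motion=[[[3.3,1.7,0.1,0,0,-7.1],[6.7,3.4,0.3,0,0,-14.2],[10.0,5.1,0.4,0,0,-21.3],[13.3,6.8,0.6,0,0,-28.4],[16.7,8.5,0.7,0,0,-35.5]]])

```text
time: 1.6
tool_pos: [455.7, -17.0, 209.9]
tcp_rot: [-180.0, -0.0, 131.9]
ft_force: [0.6, -0.5, 0.2]
finger_gap: 85.4
grip_force: 0.0
```

Call:
play_rows(motion=[[[1.7,3.3,0.1,0,0,-7.1],[3.4,6.6,0.3,0,0,-14.2],[5.2,10.0,0.4,0,0,-21.3],[6.9,13.3,0.6,0,0,-28.4],[8.6,16.6,0.7,0,0,-35.5]]])

```text
time: 2.1
tool_pos: [522.6, 157.6, 202.6]
tcp_rot: [-180.0, -0.0, 167.4]
ft_force: [0.5, -0.6, 0.2]
finger_gap: 85.4
grip_force: 0.0
```

```bash
python3 - <<'E'
from bench import sensors, optics
from h import *
import cv2
from scipy.spatial.transform import Rotation as Ro
s=sensors.sense();d=dict(optics.snapshot('wrist'))
T=np.eye(4);T[:3,:3]=Ro.from_euler('xyz',s['tcp_rot'],degrees=True).as_matrix();T[:3,3]=s['tool_pos']
C=T@np.array(d['T_tool_cam']);d['R']=C[:3,:3].T;d['t']=-C[:3,:3].T@C[:3,3]
pickle.dump(d,open('w1.pkl','wb'))
im=np.ascontiguousarray(d['pixels'][...,::-1])
cv2.imwrite('pics/w1.png',np.clip(cv2.resize(im,None,fx=1.4,fy=1.4,interpolation=3)*1.3,0,255).astype('uint8'))
q=np.array([[523.2,156,116]])@d['R'].T+d['t'];u=q@d['mtx'].T;print((u/u[:,2:])*1.4,s['tool_pos'],s['tcp_rot'])
print('pink knob',ray(pickle.load(open('scene.pkl','rb')),[412,232],116))
E
```

```text
[[390.5494917  309.92272957   1.4       ]] [522.59309691 157.6352539  202.62498398] [-1.79974817e+02 -4.65962721e-02  1.67446579e+02]
pink knob [[334.92127244 163.52125074 116.        ]]
```

View pics/w1.png

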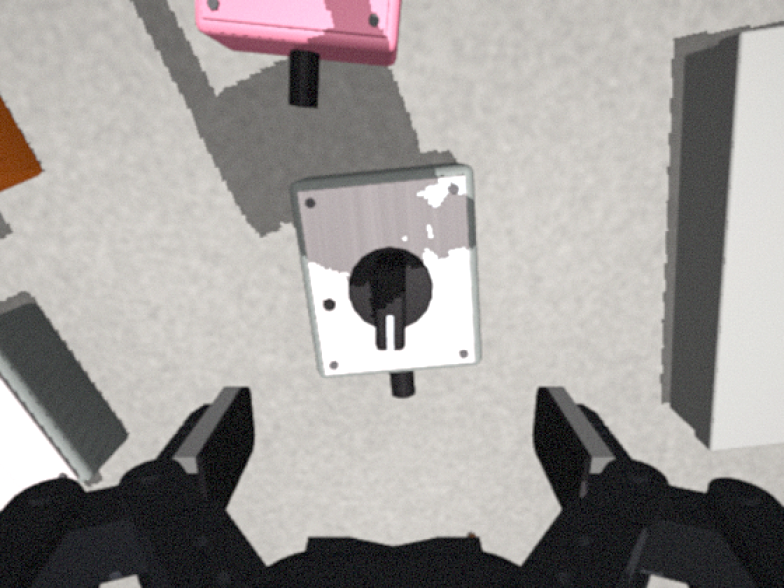

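The wrist view shows the grey box, with the knob's bar pointer line vertical at (390,316–348) and the bar centred at column 390, right on the predicted 390.5. The bar is aligned with the tool, and both jaws have clear room. I descend and grip.

Call:
play_rows(motion=[[[-0.1,-0.15,3.0,0,0,0],[-0.1,-0.15,6.5,0,0,0],[-0.1,-0.15,10.0,0,0,0],[-0.1,-0.15,11.7,0,0,0],[-0.1,-0.15,11.7,0,0,0]]], jaw=1)

```text
time: 2.65
tool_pos: [520.1, 153.8, 82.3]
tcp_rot: [-179.8, -0.4, 167.1]
ft_force: [-1.1, 0.0, -0.5]
finger_gap: 85.5
grip_force: 0.0
```

Call:
play_rows(motion=[[[0,0,0,0,0,0],[0,0,0,0,0,0],[0,0,0,0,0,0],[0,0,0,0,0,0],[0,0,0,0,0,0]]], jaw=0, squeeze=60)

```text
time: 3.15
tool_pos: [524.0, 154.9, 87.3]
tcp_rot: [179.9, 0.1, 167.1]
ft_force: [0.4, 5.0, 5.7]
finger_gap: 15.4
grip_force: 60.3
```

Call:
play_rows(motion=[[[0,0,0,0,0,0],[0,0,0,0,0,0],[0,0,0,0,0,0],[0,0,0,0,0,0],[0,0,0,0,0,0]]])

```text
time: 3.65
tool_pos: [524.0, 155.0, 87.4]
tcp_rot: [179.9, 0.1, 167.2]
ft_force: [0.2, 3.2, 6.6]
finger_gap: 15.1
grip_force: 60.2
```

Call:
play_rows(motion=[[[0,0,0.3,0,0,0],[0,0,0.6,0,0,0],[0,0,0.9,0,0,0],[0,0,1.1,0,0,0],[0,0,1.1,0,0,0]]])

```text
time: 4.15
tool_pos: [524.3, 155.0, 77.0]
tcp_rot: [179.9, 0.1, 167.2]
ft_force: [-2.8, 1.7, 13.3]
finger_gap: 15.0
grip_force: 61.3
```

Call:
play_rows(motion=[[[0,0,0,0,0,0],[0,0,0,0,0,0],[0,0,0,0,0,0]]])

```text
time: 4.45
tool_pos: [524.3, 155.0, 77.3]
tcp_rot: [179.9, 0.1, 167.2]
ft_force: [-4.0, 3.6, 13.1]
finger_gap: 15.2
grip_force: 61.3
```

Call:
play_rows(motion=[[[0,0,0,0,0,5],[0,0,0,0,0,10],[0,0,0,0,0,15],[0,0,0,0,0,20],[0,0,0,0,0,25]]])

```text
time: 4.95
tool_pos: [524.1, 154.7, 77.1]
tcp_rot: [179.9, 0.1, 142.0]
ft_force: [-4.3, 0.5, 12.3]
finger_gap: 15.2
grip_force: 61.3
```

```bash
python3 -c "
from bench import sensors
s=sensors.sense();print(s['ft_force'],s['wrist_torque'],s['joint_pos'])"
```

```text
[-4.26953933  0.46382224 12.32258991] [0.06466576 1.00657596 0.14729933] [ 1.10673855e+01  6.58433574e+00  1.02921568e+02  2.68087937e-03
  7.03958665e+01 -4.08857791e+01]
```

Forces are light and the knob follows. I carry on to about 1.4 rad.

Call:
play_rows(motion=[[[0,0,0,0,0,5],[0,0,0,0,0,10],[0,0,0,0,0,15],[0,0,0,0,0,20],[0,0,0,0,0,25]]])

```text
time: 5.45
tool_pos: [523.7, 154.5, 76.9]
tcp_rot: [180.0, 0.0, 117.0]
ft_force: [-5.0, -0.0, 12.8]
finger_gap: 15.2
grip_force: 61.3
```

Call:
play_rows(motion=[[[0,0,0,0,0,5],[0,0,0,0,0,10],[0,0,0,0,0,15],[0,0,0,0,0,20],[0,0,0,0,0,25]]])

```text
time: 5.95
tool_pos: [523.3, 154.4, 76.7]
tcp_rot: [180.0, 0.0, 91.9]
ft_force: [-6.0, -0.3, 13.2]
finger_gap: 14.6
grip_force: 61.4
```

Call:
play_rows(motion=[[[0,0,0,0,0,0],[0,0,0,0,0,0]]])

```text
time: 6.15
tool_pos: [523.3, 154.4, 76.7]
tcp_rot: [-180.0, 0.0, 92.1]
ft_force: [-5.7, 0.8, 13.0]
finger_gap: 15.3
grip_force: 61.3
```

```bash
python3 -c "
from bench import sensors
s=sensors.sense();print(s['ft_force'],s['wrist_torque'],s['joint_pos'])"
```

```text
[-5.7161711   0.76999642 13.01989092] [-0.02771273  1.33418692 -0.10240666] [1.10574965e+01 6.58918502e+00 1.02965134e+02 5.31374533e-04
 7.04489452e+01 8.92743729e+00]
```

Call:
play_rows(motion=[[[0,0,0,0,0,2],[0,0,-0.3,0,0,2],[0,0,-0.6,0,0,2],[0,0,-0.9,0,0,2],[0,0,-1.0,0,0,2]]])

```text
time: 6.65
tool_pos: [523.1, 154.4, 86.2]
tcp_rot: [-180.0, 0.0, 90.1]
ft_force: [-2.9, -0.7, 7.5]
finger_gap: 15.0
grip_force: 60.4
```

Call:
play_rows(motion=[[[0,0,0,0,0,0],[0,0,0,0,0,0],[0,0,0,0,0,0],[0,0,0,0,0,0],[0,0,0,0,0,0]]], jaw=1)

```text
time: 7.15
tool_pos: [523.1, 154.3, 85.0]
tcp_rot: [-180.0, 0.0, 90.1]
ft_force: [-0.1, -0.2, 0.8]
finger_gap: 84.7
grip_force: 0.0
```

Call:
play_rows(motion=[[[0,0,0,0,0,0],[0,0,0,0,0,0],[0,0,0,0,0,0]]])

```text
time: 7.45
tool_pos: [523.3, 154.4, 85.3]
tcp_rot: [180.0, -0.0, 90.1]
ft_force: [-0.1, 0.1, 0.2]
finger_gap: 85.3
grip_force: 0.0
```

Call:
play_rows(motion=[[[0,0,-2,0,0,0],[0,0,-5,0,0,0],[0,0,-9,0,0,0],[0,0,-12,0,0,0],[0,0,-12,0,0,0]]])

```text
time: 7.95
tool_pos: [526.3, 155.0, 211.4]
tcp_rot: [179.5, -0.1, 90.1]
ft_force: [0.4, -0.0, 0.2]
finger_gap: 85.1
grip_force: 0.0
```

```bash
python3 - <<'E'
from bench import sensors, optics
import cv2,numpy as np
a=optics.snapshot('wrist')['pixels'][...,::-1];b=optics.snapshot('side')['pixels'][100:210,250:370,::-1]
a=cv2.resize(a,(460,345));b=cv2.resize(b,(330,302),interpolation=3)
c=np.zeros((345,790,3),np.uint8);c[:,:460]=a;c[:302,460:]=b;cv2.imwrite('pics/end.png',c)
print(sensors.sense()['ft_force'])
E
```

```text
[-0.35830463 -0.77226903 -0.45516817]
```

View pics/end.png

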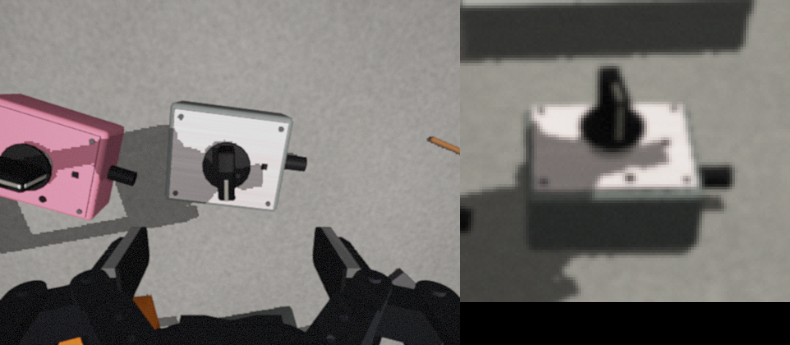

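The pointer line at wrist (227,190) now points past the released dot. In the side view the knob stands proud of the box again, and nothing touches the robot. I hand it in.

```bash
python3 -c "
from bench import job
print(job.hand_in())"
```

```text
the job is handed in; nothing more can be done
None
```

The lock knob was pushed in about 9 mm, turned clockwise to about 1.45 rad, sprung back out and let go; the light knob was never approached, and the job is handed in (no verdict was returned).

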